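Take the filter cassette out of the swarf extractor

TASK

The filter in the little swarf extractor is due for a change. Press the release button on its sloping hatch so that the T-handle pops out, turn the handle a full quarter turn anticlockwise to unlatch it, then raise the hatch and swing it all the way back until it leans on its stop. Lift the filter cassette out by its bail, keeping it upright, and set it down gently flat in the steel drip tray; leave the hatch open and the other things on the counter where they are.

Things in the scene. Friction and masses are not known exactly. Their poses are not given: they have to be found in the camera images.
- extractor: Swarf extractor, cream, fixed to the counter, 240 mm wide, 319 deep, 175 high. Origin on the counter under its hatch's hinge line, mid-width; x away from its front, z up. Front wall outside at x = -147 mm, 77 mm high; open filter chamber behind it (inside x -139 to 4, y -112 to 112, floor 12 mm up), covered by a hatch sloping 30 degrees, low at the front, then blower (x 4 to 170, 160 high).
- hatch (a joint): Hatch angle, rad: 0 shut; grows as its front edge swings up and back about the hinge at its upper far edge. Latched, it cannot be raised. Unlatched, its stiff hinge gives way to about 4 N at the front edge and holds it wherever it is left; upright at 2.09, leaning back on its stop at 2.4. Below about 1.9 it overhangs the chamber.
- hatch_hinge (a point): Middle of the hatch's hinge line, 175 mm above the counter. The hatch's axes, turning with it: x lies in its outer face and points from the front edge to the hinge, y along the hinge, z out of the outer face. A plate 180 mm long (hinge to front edge), 244 wide, 12 thick, outer face at z = 0. Inside at mid-width (y -50 to 24) the latch reaches to z = -36 mm.
- hatch_lip (a point): Middle of the hatch's free front edge, half-way through its 12 mm thickness; axes as hatch_hinge.
- release_top (a point): Top centre of the round steel release button, 18 mm across, in the hatch's black latch plate (plate top 6 mm above the outer face, 90 x 85 mm); 5 mm proud of the plate, 42 mm from the T-handle's axis towards the hinge. Axes as hatch_hinge: press straight in, against z. Travel 6.5 mm against 1.8 to 3.4 N; the handle is let go after about 4 mm.
- tee_bar (a point): Centre of the steel T-handle's bar, 66 mm long (its y), 12 mm wide (its x), 14 mm high; its z is the turning axis, out of the hatch. As found it lies parallel to the hinge line in a slot of the latch plate, top flush with the plate, and cannot be gripped or turned. Popped out, its underside stands 10 mm clear of the plate.
- tee_pop (a joint): How far the T-handle has sprung out, m: 0 stowed, 0.024 fully out, where a 3.6 N spring keeps it.
- tee_turn (a joint): Turn of the T-handle, rad: 0 latched; grows anticlockwise as seen looking at the hatch's outer face (about the hatch's +z); end stop 1.5. The latch lets go at about 0.9. Light friction (0.05 Nm); stays where it is left.
- cassette_mid (a point): Centre of the filter cassette, 38 mm above its underside: grey block, black top plate, paper pleats, 64 (its x) x 130 (its y) x 44 mm high, about 0.35 kg, standing on the chamber floor, its y about along the extractor's y. On top a steel bail over its middle: level bar 42 mm along x (36 mm clear between its legs), 10 mm wide (y), 8 high, its centre 34 mm above this point, 24 mm free below.
- drip_tray: Shallow open steel tray fixed to the counter, 240 mm (its x) by 200 mm (its y), rim 28 mm high, 4 mm thick walls and floor. Origin at the centre of its underside, z up.
- screwdriver: Leave alone: a screwdriver lying on the counter, 150 mm long. Origin on its underside.
- pliers: Leave alone: a pair of small steel pliers with black grips lying on the counter, 120 mm long, 14 mm high. Origin on its underside.
- spectacles: Leave alone: a folded black spectacle frame lying on the counter, 130 x 42 x 21 mm. Origin on its underside.
- spray: Leave alone: a white cleaner bottle standing upright, 52 mm across, 160 mm tall. Origin on its underside.
- pot: Leave alone: a white ceramic pot standing upright, 68 mm across, 85 mm tall. Origin on its underside.
- chuck_pad: Leave alone: a grey lens block (stepped disc), 40 mm across, 26 mm tall. Origin on its underside.
- lens_box: Leave alone: a white square lens box, 85 x 85 x 32 mm. Origin on its underside.

How it is judged (in metres and radians):
On the way, in this order (a step that is already met when the one before it is completed fails the run):
1. the T-handle has popped out (value of joint tee_pop above 0.02 m), for 0.1 s.
2. the T-handle is turned to unlatch the hatch (value of joint tee_turn above 0.9 rad), for 0.1 s.
3. the hatch is swung right back (value of joint hatch above 2.1 rad), for 0.2 s.
4. the cassette is lifted clear of the extractor (height (world z) of cassette_mid above 0.11 m), for 0.1 s.
At the end, for the whole second after the job is handed in: The cassette stands flat (within 0.1 rad) and still on the drip tray's floor, its centre within 60 mm of the tray's centre; the hatch leans back past upright (over 2.1 rad) (horizontal distance between cassette_mid and drip_tray below 0.06 m and z of cassette_mid in the frame of drip_tray between 0.036 and 0.046 m and angle between cassette_mid's own z axis and vertical below 0.1 rad and linear speed of cassette below 0.02 m/s and value of joint hatch above 2.1 rad); the robot touches nothing.
It fails at once if the cassette is tipped by more than 0.6 rad (angle between cassette_mid's own z axis and vertical above 0.6 rad).
It fails at once if the cassette is banged down in the tray (over 60 N) (contact force between cassette and drip_tray above 60 N).
It fails at once if a bystander is moved by more than 40 mm (distance of any of screwdriver, pliers, spectacles, spray, pot, chuck_pad, lens_box from where it was at the start of the episode above 0.04 m).
It also fails if it takes over 72 s, if anything falls off the work surface, if the arm or the gripper's body presses on something with over 40 N, if the wrist force passes 120 N, or if a joint passes its speed limit or range.

ROBOT

A 6-joint arm with a two-finger parallel gripper is mounted at the origin on the work surface. World frame = base frame: x ahead of the robot, y to its left, z up, the work surface at z = 0. Lengths are in mm, angles in rad, forces in N, time in s.
With the tool pointing down it reaches from about 300 to 775 mm from the base axis. Payload 14.6 kg.
Tool frame: the origin (TCP) lies at the very end of the fingers, on their centre line; the grasp point (between the pads) lies 19 mm behind it (manip.grip_point_offset is the distance from the TCP to the grasp point, in mm); z points along the fingers, y is the line along which they close (so a half turn about z gives the same grasp; the last joint's range is limited). The gripper opens to 94 mm and grips with 3 to 60 N. Pads are 16 mm wide; open, the fingers measure 119 mm over their backs; the gripper's body (75 mm by 177 mm) begins 78 mm behind the grasp point.
Start: joints at [1.099, 0.3, 1.521, -0, 1.321, -0.067], TCP at [216.606, 505.541, 205.446] pointing down, gripper open.
Joint ranges: [-3.03, 3.03], [-0.79, 2.21], [0.23, 2.52], [-1.04, 4.18], [0, 3.07], [-2.55, 2.55]. Speed limits (rad/s): [2.22, 2.22, 2.57, 3.14, 3.14, 3.14].

INTERFACE

Orientations are given as [roll, pitch, yaw] about the fixed x, y, z axes, in that order (R = Rz(yaw) Ry(pitch) Rx(roll)).
In Python, from cell import telemetry, eyes, manip gives the robot as it stands.
- The arm moves only by the tool play_rows, never from a script. Its arguments are lists of equal length, an entry for each row: "translation": the shift along the world's x, y, z in m, a list of three; "yaw": the turn about the world's z in rad. A call has 1 to 12 rows; each row is the pose to reach, as a shift and turn from the pose commanded when the call began; what a row does not reach only later rows make up. A row lasts 1/8 s, in which the tool goes at most 62.5 mm and 10.7 degrees, less where a joint would pass 70% of its speed; a pose out of reach is approached as far as the arm can. A call with a gripper value outside its range is refused whole. "hand" is the opening, from 0 (shut) to 1 (fully open), set as the call begins (left out, the last holds). The fingers move at their own pace and stop on an object; "force" is the grip in N (left out, the last holds). Time passes only in rows, so rows that repeat a pose let the fingers close. It gives the time, the measured TCP pose, the force, the opening and the grip force at its end, in the units of the state.
- telemetry.read_state(): the state, without advancing time (a new reading comes with each control period).
- eyes.camera(name): name is "scene" or "top" or "wrist"; returns a dict with "pixels" (400x640x3 uint8, red, green, blue), "fx", "fy", "cx", "cy" (pixels), "cam_to_world" (4x4, takes a point from camera to world coordinates); the wrist camera has in their place "T_tool_cam" (4x4, takes a point from camera to tool coordinates, whose origin is the TCP and whose axes are the flange's). Camera axes: x right, y up, looking along -z (the intrinsics and any distortion apply to the point x, -y, -z); pixel columns grow to the right and rows downward; lengths in mm; the calibration is good to about 2 mm. A picture is of the moment at which its call begins: read the wrist's pose just before it. There is no depth.
- manip.sign_off(): hands the job in; it is judged then, once.
The state is a dict: "clock": time; "joints": joint angles; "qd": joint speeds; "effort": joint torques, N m; "eef_pos": TCP position; "eef_rot": TCP orientation; "wrist_force": force on the tool from outside, world axes, zero at the start; "moment": the same for the moment, N m; "finger_gap": finger opening in mm; "finger_force": force on a finger pad.
Only numpy, scipy, OpenCV 4.12 (cv2) and the standard library are available. Lean on these libraries where they do the work, as an engineer would, in place of code of your own. Each camera call takes 0.05 s, during which the arm holds its last target. There are 200 camera calls.

## Working session

There is one attempt and no reset: what is moved stays moved. The work goes in short steps, Python scripts to look and compute and a tool call to move; the robot and the scene stay as the last step left them, time stands still between calls to the robot, and variables do not carry over. Pictures are saved under pics/ and viewed, at most 10 in all, crops included, and the job is handed in when it is done.

Besides the shell and the picture viewer there is one more tool, called after "Call:" as a command line: name --pt "numbers of a row" for each row, then --argument value for the rest. play_rows: Moves the arm, as the interface text tells. Its arguments: {"type":"object","properties":{"translation":{"type":"array","items":{"type":"array","items":{"type":"number"}}},"yaw":{"type":"array","items":{"type":"number"}},"hand":{"type":"number"},"force":{"type":"number"}},"required":["translation","yaw"]}

```bash
mkdir -p pics; ls
cat > h.py <<'E'
from cell import telemetry, eyes, manip
import numpy as np, cv2, pickle
def snap(n,f):
    s=telemetry.read_state(); c=eyes.camera(n); c['state']=s
    cv2.imwrite(f'pics/{f}.png',c['pixels'][:,:,::-1]); pickle.dump(c,open(f'pics/{f}.pkl','wb')); return c
E
python3 - <<'E'
from h import *
for n in ('scene','top'):
    c=snap(n,n+'0'); print(n,c['fx'],c['fy'],c['cx'],c['cy'],np.round(c['cam_to_world'],3).tolist(),[k for k in c if k!='pixels'])
print(telemetry.read_state())
E
```

```text
pics
scene 364.86456342341995 364.86456342341995 318.12267563592286 195.87418355704793 [[0.64, -0.419, 0.644, 1463.596], [0.768, 0.375, -0.52, -728.35], [-0.024, 0.827, 0.561, 923.949], [0.0, 0.0, 0.0, 1.0]] ['fx', 'fy', 'cx', 'cy', 'cam_to_world', 'state']
top 407.0399025294014 407.0399025294014 317.29223558544436 209.41544705553258 [[-0.007, 0.992, -0.129, 411.818], [-1.0, -0.005, 0.021, 4.855], [0.021, 0.129, 0.991, 1267.477], [0.0, 0.0, 0.0, 1.0]] ['fx', 'fy', 'cx', 'cy', 'cam_to_world', 'state']
{'clock': 0.1, 'joints': array([ 1.09942339e+00,  3.00400737e-01,  1.52150281e+00,  9.73283253e-06,
        1.32068308e+00, -6.65936058e-02]), 'qd': array([ 0.00041176, -0.00190304, -0.00257286, -0.00049406, -0.00074585,
        0.00046214]), 'effort': array([-1.30137363e-03, -5.32646263e+01, -3.53285658e+01,  7.08379224e-02,
        2.34434847e-02, -7.28675991e-05]), 'eef_pos': array([216.49375556, 505.35501402, 204.95803094]), 'eef_rot': array([-3.14060151e+00, -7.55504197e-05,  2.73681088e+00]), 'wrist_force': array([0.61633036, 0.06397438, 0.20717883]), 'moment': array([-0.0050122 , -0.00061978, -0.0160408 ]), 'finger_force': 0.0, 'finger_gap': 93.92780489738738}
```

View pics/top0.png

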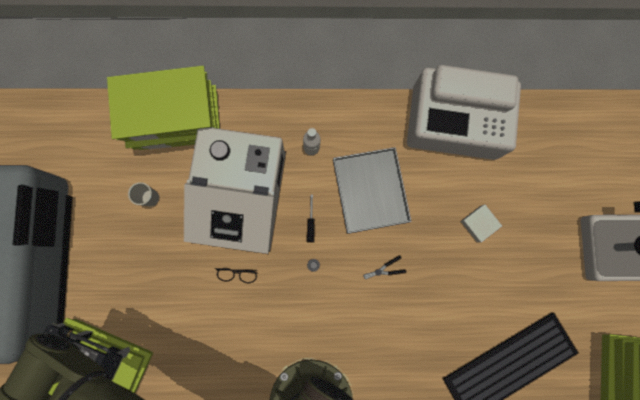

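View pics/scene0.png

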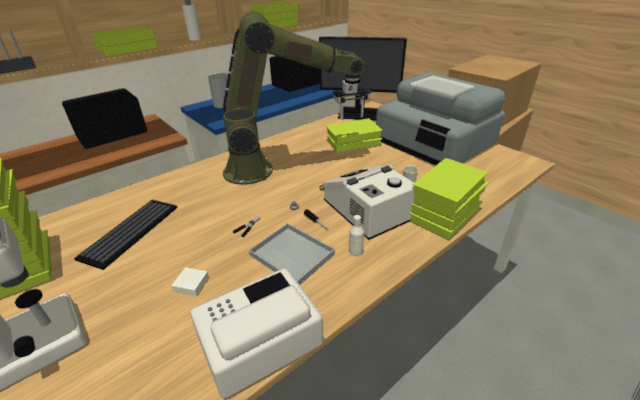

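The top view shows the extractor at about (235,190), the tray at (371,190), and the latch plate at (227,225) with the T-handle nearer the robot. I'll enlarge it.

Run:
```python
import cv2
i=cv2.imread('pics/top0.png')[120:290,170:420]
i=cv2.resize(i,None,fx=3.2,fy=3.2,interpolation=cv2.INTER_CUBIC)
cv2.imwrite('pics/topcrop.png',i);print(i.shape)
```

```text
(544, 800, 3)
```

View pics/topcrop.png

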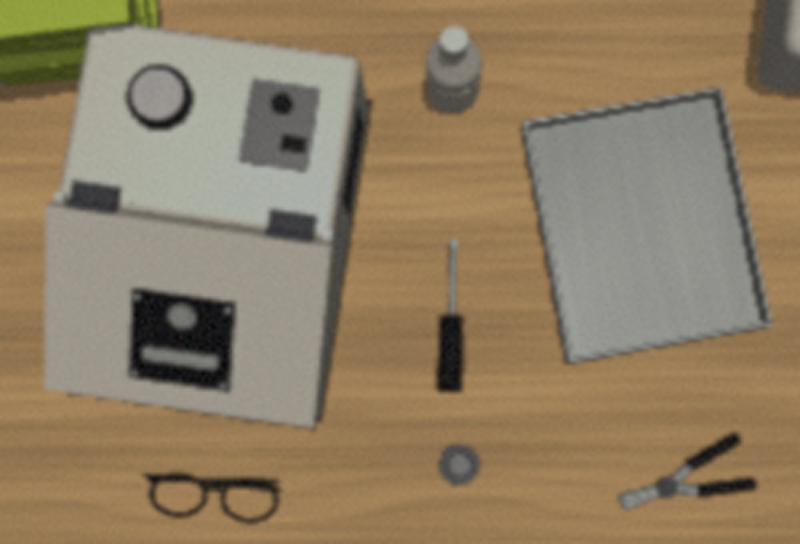

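```bash
cat >> h.py <<'E'
def T2(p): # x,y,yaw
    c,s=np.cos(p[2]),np.sin(p[2]); M=np.eye(4); M[:2,:2]=[[c,-s],[s,c]]; M[:2,3]=p[:2]; return M
def hatchT(a=0): # hatch frame in extractor frame
    t=np.pi/6-a; # x axis points hinge-ward, up by 30deg at shut, front swings up
    M=np.eye(4); M[:3,0]=[np.cos(t),0,np.sin(t)]; M[:3,2]=[-np.sin(t),0,np.cos(t)]; M[2,3]=175; return M
def wp(M,P): P=np.atleast_2d(P); return P@M[:3,:3].T+M[:3,3]
def proj(c,P,M=None):
    M=c['cam_to_world'] if M is None else M
    q=(np.atleast_2d(P)-M[:3,3])@M[:3,:3]
    return np.c_[c['cx']+c['fx']*q[:,0]/-q[:,2], c['cy']-c['fy']*q[:,1]/-q[:,2]]
def ray(c,uv,z,M=None):
    M=c['cam_to_world'] if M is None else M
    d=M[:3,:3]@np.array([(uv[0]-c['cx'])/c['fx'],-(uv[1]-c['cy'])/c['fy'],-1]); o=M[:3,3]; return o+d*(z-o[2])/d[2]
E
python3 - <<'E'
from h import *
from scipy.optimize import least_squares
c=pickle.load(open('pics/top0.pkl','rb'))
f=lambda L:np.array(L)/3.2+[170-.3,120-.3]
# hatch points; tee axis x unknown -> 4th param
uvh=f([(48,203),(332,240),(46,388),(314,427),(182,316),(143,354),(218,363)])
def hp(p): 
    P=np.array([[0,122,0],[0,-122,0],[-180,122,0],[-180,-122,0],[p[3]+42,p[4],11],[p[3],p[4]+33,6],[p[3],p[4]-33,6]])
    return wp(T2(p)@hatchT(),P)
r=least_squares(lambda p:(proj(c,hp(p))-uvh).ravel(),[600,200,0,-120,0],loss='soft_l1');print(r.x,np.round(r.fun.reshape(-1,2),1).tolist())
uvt=f([(524,124),(718,90),(770,324),(570,360)])
t=least_squares(lambda p:(proj(c,wp(T2(p),[[120,100,28],[120,-100,28],[-120,-100,28],[-120,100,28]]))-uvt).ravel(),[600,-100,0]);print(t.x,np.round(t.fun,1))
E=r.x;H=T2(E)@hatchT()
np.save('E.npy',E);np.save('T.npy',t.x)
for n,P in dict(button=[E[3]+42,E[4],11],tee=[E[3],E[4],6],lip=[-180,0,-6],hinge=[0,0,0]).items():print(n,wp(H,P))
print('hatch z',H[:3,2])
for n,uv,z in (('pot',(140,195),85),('spray',(313,134),160),('specs',(237,275),10)):print(n,ray(c,uv,z))
for k,w in (('button','')):pass
E
```

```text
[ 6.11171768e+02  2.20603149e+02 -1.44761487e-01 -1.26933548e+02
  4.47410002e-01] [[-0.3, -0.6], [0.1, 0.3], [0.1, 0.3], [0.2, -0.1], [-0.2, 0.3], [0.2, -0.4], [-0.0, 0.0]]
[ 6.34608782e+02 -1.90175675e+02  1.76933560e-01] [-0.9 -0.6  0.8 -1.   0.7  0.5 -0.5  1.1]
button [[533.00858372 232.45001377 142.05950529]]
tee [[499.48981749 237.33642099 116.72937827]]
lip [[459.88631597 242.65772923  79.80384758]]
hinge [[611.17176816 220.60314878 175.        ]]
hatch z [-0.49477017  0.07212821  0.8660254 ]
pot [610.17808159 496.38597238  85.        ]
spray [769.45490965  -8.49424116 160.        ]
specs [375.18574581 223.39518534  10.        ]Traceback (most recent call last):
  File "<stdin>", line 18, in <module>
ValueError: too many values to unpack (expected 2)
```

Call:
play_rows --pt "0.294 -0.2695 0" --pt "0.294 -0.2695 0" --pt "0.294 -0.2695 0" --pt "0.294 -0.2695 0" --pt "0.294 -0.2695 0" --pt "0.294 -0.2695 0" --pt "0.294 -0.2695 0" --pt "0.294 -0.2695 0" --pt "0.294 -0.2695 0" --pt "0.294 -0.2695 -0.046" --pt "0.294 -0.2695 -0.046" --pt "0.294 -0.2695 -0.046" --yaw '[-1.311,-1.311,-1.311,-1.311,-1.311,-1.311,-1.311,-1.311,-1.311,-1.311,-1.311,-1.311]' --hand 0 --force 20

```text
clock: 1.6
eef_pos: [510.7, 236.8, 161.0]
eef_rot: [3.14, -0.001, 1.428]
wrist_force: [-1.1, -0.2, 0.3]
finger_gap: 0.3
finger_force: 0.0
```

Run:
```python
from h import *
c=snap('wrist','w1'); s=c['state']; print(s['eef_pos'],s['eef_rot'],c['fx'],c['fy'],c['cx'],c['cy'],np.round(c['T_tool_cam'],3).tolist(),[k for k in c])
```

```text
[510.68981895 236.81801223 161.00867357] [ 3.14044896e+00 -7.10994091e-04  1.42780547e+00] 276.44406075948035 276.44406075948035 319.07834182535936 200.13873955966662 [[-0.001, 0.971, 0.24, 69.311], [1.0, 0.001, 0.0, -0.579], [-0.0, 0.24, -0.971, -179.151], [0.0, 0.0, 0.0, 1.0]] ['pixels', 'fx', 'fy', 'cx', 'cy', 'T_tool_cam', 'state']
```

View pics/w1.png

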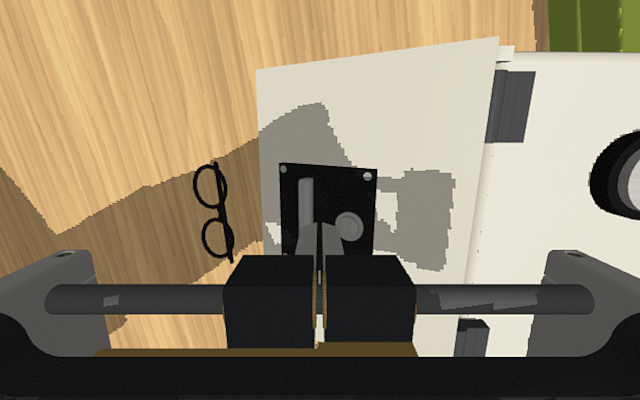

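Wrist view: button at about (349,226), tee bar at (306,195), fingertips at about (319,225). I'll compare these with what the fit predicts.

```bash
cat >> h.py <<'E'
from scipy.spatial.transform import Rotation as Ro
def wcam(c):
    M=np.eye(4); M[:3,:3]=Ro.from_euler('xyz',c['state']['eef_rot']).as_matrix(); M[:3,3]=c['state']['eef_pos']; return M@c['T_tool_cam']
E
python3 - <<'E'
from h import *
c=pickle.load(open('pics/w1.pkl','rb'));M=wcam(c);E=np.load('E.npy');H=T2(E)@hatchT()
print(proj(c,wp(H,[[E[3]+42,E[4],11],[E[3],33,6],[0,122,0],[-180,122,0],[E[3],0,6]]),M),proj(c,c['state']['eef_pos'],M))
E
```

```text
[[349.91514787 227.61978211]
 [306.16769189 179.50361416]
 [510.14897143  33.58223425]
 [256.23245419  69.95012073]
 [306.59110765 218.06883753]] [[320.02200751 235.34394983]]
```

Call:
play_rows --pt "0.005 -0.0015 -0.0095" --pt "0.0099 -0.0025 -0.0165" --pt "0.011 -0.0025 -0.02" --pt "0.0115 -0.0025 -0.021" --pt "0.012 -0.0025 -0.022" --pt "0.0125 -0.003 -0.023" --pt "0.0125 -0.003 -0.023" --yaw '[0,0,0,0,0,0,0]'

```text
clock: 2.52
eef_pos: [523.0, 233.2, 136.6]
eef_rot: [-3.141, -0.0, 1.426]
wrist_force: [-5.3, -0.4, 2.9]
finger_gap: 0.1
finger_force: 2.4
```

Call:
play_rows --pt "-0.005 0.001 0.009" --pt "-0.015 0.001 0.05" --pt "-0.015 0.001 0.05" --yaw '[0,0,0]'

```text
clock: 2.9
eef_pos: [508.9, 234.7, 190.0]
eef_rot: [3.136, -0.003, 1.426]
wrist_force: [0.3, 0.9, 0.3]
finger_gap: 0.1
finger_force: 0.0
```

Run:
```python
from h import *
c=snap('wrist','w2'); print(c['state']['eef_pos']);M=wcam(c);E=np.load('E.npy');H=T2(E)@hatchT()
for z in (6,30): print(proj(c,wp(H,[[E[3]-6,33,z],[E[3]+6,33,z],[E[3],0,z],[E[3],-33,z]]),M))
cv2.imwrite('pics/w2c.png',cv2.resize(c['pixels'][100:300,200:440,::-1],None,fx=2.5,fy=2.5))
```

```text
[508.93688097 234.66677    190.00743876]
[[303.17958119 171.41248251]
 [314.30661784 172.28981424]
 [309.0382513  206.58417484]
 [309.37589144 239.30241168]]
[[287.91526432 174.75653547]
 [299.63747319 175.79472188]
 [294.57849531 212.81248764]
 [295.39814104 247.99537897]]
```

View pics/w2c.png

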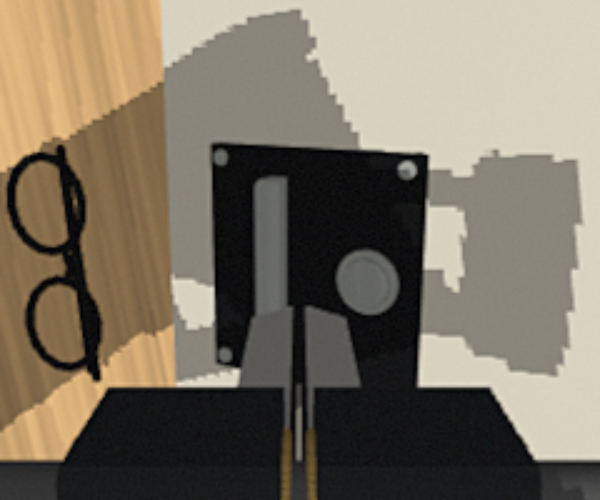

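The bar still shows at the stowed position (about 302–315 px), so the handle hasn't popped. I'll press again, a little further uphill and deeper, in small steps.

Call:
play_rows --pt "0.015 -0.002 -0.038" --pt "0.015 -0.002 -0.038" --pt "0.017 -0.0023 -0.048" --pt "0.0185 -0.0023 -0.0515" --pt "0.0185 -0.0023 -0.0515" --yaw '[0,0,0,0,0]'

```text
clock: 3.58
eef_pos: [526.8, 231.9, 135.6]
eef_rot: [3.141, -0.0, 1.426]
wrist_force: [-0.4, -0.6, 3.2]
finger_gap: 0.6
finger_force: 1.4
```

Call:
play_rows --pt "0.0005 0 -0.001" --pt "0.001 0 -0.002" --pt "0.001 0 -0.002" --yaw '[0,0,0]'

```text
clock: 3.95
eef_pos: [527.4, 231.8, 134.4]
eef_rot: [3.141, -0.0, 1.426]
wrist_force: [-7.3, -2.4, 13.4]
finger_gap: 0.1
finger_force: 7.5
```

```bash
cat > bar.py <<'E'
from h import *
import sys
f=sys.argv[1]
c=snap('wrist',f); s=c['state'];print(s['eef_pos'],s['wrist_force'],s['finger_gap']);M=wcam(c);E=np.load('E.npy');H=T2(E)@hatchT()
for z in (6,30): print(z,proj(c,wp(H,[[E[3]-6,25,z],[E[3]+6,25,z]]),M).round().tolist())
r=int(proj(c,wp(H,[[E[3],25,15]]),M)[0,1]); print(r,c['pixels'][r,270:335].mean(1).round().astype(int).tolist())
E
python3 bar.py w3
```

```text
[527.41876543 231.8240169  134.3676063 ] [-7.34588537 -2.38354543 13.4191044 ] 0.07105005045246303
6 [[274.0, 192.0], [288.0, 194.0]]
30 [[252.0, 199.0], [265.0, 201.0]]
195 [92, 89, 89, 89, 67, 8, 6, 7, 11, 11, 8, 8, 15, 13, 16, 12, 15, 12, 16, 11, 15, 14, 7, 18, 16, 17, 14, 14, 14, 14, 10, 16, 15, 13, 16, 19, 16, 12, 14, 14, 10, 17, 12, 10, 16, 17, 11, 18, 13, 11, 13, 12, 15, 13, 13, 14, 12, 14, 13, 11, 19, 14, 17, 15, 9]
```

The bar has moved left in the image, so the handle has probably popped. Backing off to check.

Call:
play_rows --pt "-0.004 0 0.008" --pt "-0.018 0.002 0.056" --pt "-0.018 0.002 0.056" --yaw '[0,0,0]'

```text
clock: 4.38
eef_pos: [510.2, 234.5, 192.6]
eef_rot: [3.136, -0.003, 1.426]
wrist_force: [0.3, -0.5, 0.3]
finger_gap: 0.6
finger_force: 0.0
```

```bash
python3 bar.py w4
python3 - <<'E'
from h import *
c=pickle.load(open('pics/w4.pkl','rb'))
E=np.load('E.npy');H=T2(E)@hatchT()
uh=H[:3,0];n=H[:3,2];y=H[:3,1];p=c['state']['eef_pos']
ax=wp(H,[E[3],E[4],0])[0]
ye=np.array([y[0],y[1],0]);xe=np.array([uh[0],uh[1],0])/np.linalg.norm(uh[:2])
hx,hy=12.5,8
# push -y end uphill; finger uphill bottom edge at z_h=15
for th in np.arange(-.25,1.61,.185):
    e=np.array([np.sin(th),-np.cos(th)]); d=np.array([np.cos(th),np.sin(th)])
    sup=hx*abs(d[0])+hy*abs(d[1])
    q=e*24-d*(6+sup)   # in horizontal-ish frame; x along slope horizontally scaled
    # x horizontal scaling; bar top edge at z_h=30
    X=q[0]*np.cos(np.pi/6)-(np.sin(np.pi/6)*22 if 1 else 0); Y=q[1]
    # plate height under uphill edge of tip
    top=ax+0; xe_edge=X+hx
    zpl=ax[2]+xe_edge*np.tan(np.pi/6)+ (15)/np.cos(np.pi/6)
    P=np.array([ax[0],ax[1],0])+xe*X+ye*Y; P[2]=zpl
    print(round(th,2),P.round(1),((P-p)/1000).round(4))
E
```

```text
[510.22718318 234.47561324 192.602759  ] [ 0.28751326 -0.45000705  0.25031936] 0.5593318791316877
6 [[302.0, 179.0], [313.0, 181.0]]
30 [[287.0, 183.0], [298.0, 185.0]]
181 [130, 130, 131, 131, 131, 131, 130, 131, 131, 129, 131, 131, 136, 116, 47, 17, 70, 101, 103, 99, 99, 101, 103, 104, 103, 105, 102, 93, 88, 87, 87, 87, 88, 69, 0, 11, 17, 13, 14, 13, 16, 13, 12, 12, 14, 17, 8, 15, 12, 10, 19, 13, 15, 11, 17, 7, 13, 6, 18, 17, 16, 13, 17, 13, 14]
-0.25 [467.2 223.6 117. ] [-0.0431 -0.0109 -0.0756]
-0.06 [470.7 218.6 119.5] [-0.0395 -0.0159 -0.0731]
0.12 [473.8 214.7 121.5] [-0.0364 -0.0198 -0.0711]
0.3 [477.  211.3 123.6] [-0.0333 -0.0232 -0.069 ]
0.49 [481.1 208.7 126.2] [-0.0292 -0.0257 -0.0664]
0.68 [486.  207.3 129.1] [-0.0243 -0.0272 -0.0635]
0.86 [491.4 207.2 132.2] [-0.0188 -0.0273 -0.0604]
1.04 [497.  208.8 135.3] [-0.0133 -0.0257 -0.0573]
1.23 [502.3 211.9 138.1] [-0.0079 -0.0225 -0.0545]
1.42 [507.  216.7 140.3] [-0.0032 -0.0178 -0.0523]
1.6 [510.5 221.9 141.9] [ 0.0003 -0.0125 -0.0507]
```

The handle is out (bar now at 286–303 px). Next I sweep its −y end uphill.

Call:
play_rows --pt "-0.051 -0.0185 0" --pt "-0.051 -0.0185 -0.04" --pt "-0.051 -0.0185 -0.073" --pt "-0.0415 -0.0185 -0.0725" --pt "-0.0364 -0.0198 -0.0711" --pt "-0.0292 -0.0257 -0.0664" --pt "-0.0243 -0.0272 -0.0635" --pt "-0.0188 -0.0273 -0.0604" --pt "-0.0133 -0.0257 -0.0573" --pt "-0.0079 -0.0225 -0.0545" --pt "-0.0032 -0.0178 -0.0523" --pt "-0.001 -0.0145 -0.0515" --yaw '[0,0,0,0,0,0,0,0,0,0,0,0]'

```text
clock: 5.92
eef_pos: [508.5, 219.2, 137.3]
eef_rot: [-3.141, 0.001, 1.426]
wrist_force: [-8.3, -14.4, -0.6]
finger_gap: 0.4
finger_force: 8.0
```

Call:
play_rows --pt "0 0 0" --pt "0 -0.008 0" --pt "0 -0.008 0.06" --pt "-0.02 0.01 0.07" --pt "-0.02 0.01 0.07" --yaw '[0,0,0,0,0]'

```text
clock: 6.55
eef_pos: [488.5, 230.1, 208.8]
eef_rot: [3.139, -0.002, 1.427]
wrist_force: [0.1, -0.0, -0.7]
finger_gap: 0.6
finger_force: 0.0
```

Run:
```python
from h import *
c=snap('wrist','w5');print(c['state']['eef_pos'])
i=c['pixels'][100:340,160:480,::-1].copy()
cv2.imwrite('pics/w5c.png',cv2.resize(i,None,fx=2.2,fy=2.2))
```

```text
[488.53375836 230.14705252 208.75905266]
```

View pics/w5c.png

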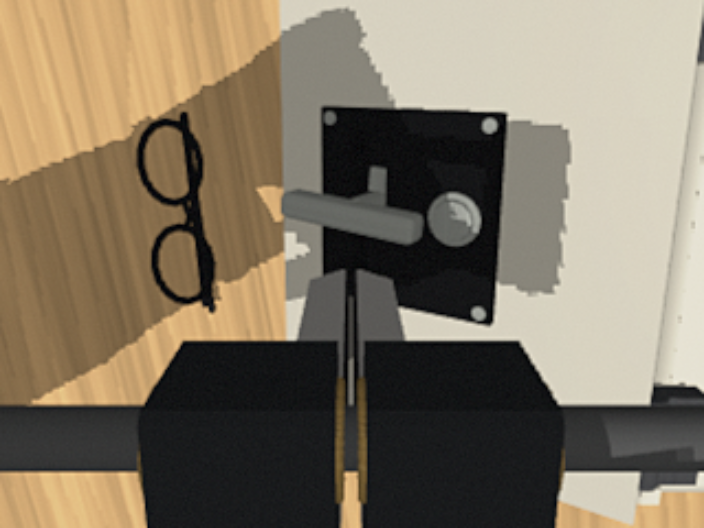

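The handle has turned: bar ends at about full-image (290,192) and (349,204). Working out its angle and the lift path.

Run:
```python
from h import *
from scipy.optimize import least_squares
c=pickle.load(open('pics/w5.pkl','rb'));M=wcam(c);p=c['state']['eef_pos']
E=np.load('E.npy');H=T2(E)@hatchT()
uv=np.array([[290.5,192.3],[349,203.6]])
g=lambda t:wp(H,[[E[3]-33*np.sin(t),E[4]+33*np.cos(t),26],[E[3]+33*np.sin(t),E[4]-33*np.cos(t),26]])
for t in (1.0,1.1,1.2,1.3,1.4,1.5):print(t,proj(c,g(t),M).round(1).tolist())
W=T2(E)
for a in np.arange(0,2.21,.2):
    P=wp(W@hatchT(a),[E[3],E[4],23])[0]+[0,0,-10]
    if a==0:P0=P;print('start',P,P-p)
    print(round(a,2),P.round(1),((P-P0)/1000).round(4).tolist())
```

```text
1.0 [[294.7, 177.0], [345.8, 220.6]]
1.1 [[293.4, 179.8], [347.5, 217.8]]
1.2 [[292.3, 182.7], [349.0, 214.9]]
1.3 [[291.5, 185.7], [350.1, 211.7]]
1.4 [[291.0, 188.8], [351.0, 208.3]]
1.5 [[290.8, 192.0], [351.5, 204.8]]
start [491.07872459 238.56260052 121.45181013] [  2.54496623   8.415548   -87.30724252]
0.0 [491.1 238.6 121.5] [0.0, 0.0, 0.0]
0.2 [484.9 239.5 146.4] [-0.0062, 0.0009, 0.025]
0.4 [483.8 239.6 172.2] [-0.0073, 0.0011, 0.0507]
0.6 [487.7 239.1 197.6] [-0.0033, 0.0005, 0.0762]
0.8 [496.6 237.8 221.8] [0.0055, -0.0008, 0.1003]
1.0 [510.1 235.8 243.6] [0.019, -0.0028, 0.1222]
1.2 [527.5 233.2 262.4] [0.0365, -0.0053, 0.1409]
1.4 [548.3 230.2 277.3] [0.0573, -0.0083, 0.1558]
1.6 [571.7 226.8 287.6] [0.0806, -0.0117, 0.1662]
1.8 [596.6 223.2 293.1] [0.1055, -0.0154, 0.1717]
2.0 [622.1 219.5 293.5] [0.131, -0.0191, 0.1721]
2.2 [647.1 215.8 288.8] [0.156, -0.0227, 0.1674]
```

Call:
play_rows --pt "0.0025 0.0085 0" --pt "0.0025 0.0085 0" --pt "0.0025 0.0085 0" --pt "0.0025 0.0085 0" --pt "0.0025 0.0085 0" --pt "0.0025 0.0085 0" --pt "0.0025 0.0085 0" --pt "0.0025 0.0085 0" --pt "0.0025 0.0085 0" --pt "0.0025 0.0085 -0.05" --pt "0.0025 0.0085 -0.087" --pt "0.0025 0.0085 -0.087" --yaw '[1.5,1.5,1.5,1.5,1.5,1.5,1.5,1.5,1.5,1.5,1.5,1.5]' --hand 0.5

```text
clock: 8.1
eef_pos: [490.1, 237.0, 118.1]
eef_rot: [-3.139, -0.004, 2.922]
wrist_force: [-0.7, 0.8, 0.7]
finger_gap: 47.2
finger_force: 0.0
```

Call:
play_rows --pt "0 0 0" --pt "0 0 0" --pt "0 0 0" --pt "0 0 0" --pt "0 0 0" --pt "0 0 0" --yaw '[0,0,0,0,0,0]' --hand 0 --force 15

```text
clock: 8.85
eef_pos: [491.4, 238.2, 121.0]
eef_rot: [3.14, 0.001, 2.926]
wrist_force: [1.6, 5.4, 3.4]
finger_gap: 11.9
finger_force: 15.0
```

Call:
play_rows --pt "-0.0035 0.0005 0.0125" --pt "-0.0062 0.0009 0.025" --pt "-0.0072 0.001 0.038" --pt "-0.0073 0.0011 0.0507" --pt "-0.006 0.001 0.0635" --pt "-0.0033 0.0005 0.0762" --pt "0.001 0 0.0885" --pt "0.0055 -0.0008 0.1003" --pt "0.012 -0.0018 0.1115" --pt "0.019 -0.0028 0.1222" --pt "0.027 -0.004 0.132" --pt "0.0365 -0.0053 0.1409" --yaw '[0,0,0,0,0,0,0,0,0,0,0,0]'

```text
clock: 10.35
eef_pos: [526.9, 232.7, 260.5]
eef_rot: [-3.14, -0.003, 2.926]
wrist_force: [-3.5, 4.3, -5.3]
finger_gap: 11.9
finger_force: 15.0
```

Call:
play_rows --pt "0.01 -0.0015 0.008" --pt "0.0208 -0.003 0.0149" --pt "0.032 -0.0047 0.0207" --pt "0.0441 -0.0064 0.0253" --pt "0.0563 -0.0082 0.0286" --pt "0.069 -0.0101 0.0308" --pt "0.0817 -0.012 0.0316" --pt "0.0945 -0.0138 0.0312" --pt "0.107 -0.0156 0.0293" --pt "0.115 -0.0168 0.0277" --pt "0.115 -0.0168 0.0277" --yaw '[0,0,0,0,0,0,0,0,0,0,0]'

```text
clock: 11.72
eef_pos: [643.3, 214.9, 289.9]
eef_rot: [-3.141, 0.002, 2.925]
wrist_force: [3.8, -1.1, 7.5]
finger_gap: 11.2
finger_force: 15.4
```

Call:
play_rows --pt "0 0 0" --pt "0 0 0" --pt "0.015 -0.002 0" --pt "0.015 -0.002 0" --pt "0.015 -0.002 0.05" --pt "0.015 -0.002 0.1" --pt "0.015 -0.002 0.12" --pt "0.015 -0.002 0.12" --pt "-0.025 0.04 0.12" --pt "-0.0616 0.0808 0.12" --pt "-0.0616 0.0808 0.12" --yaw '[0,0,0,0,0,0,0,0,0,0,0]' --hand 0.35

```text
clock: 13.1
eef_pos: [578.4, 299.0, 408.3]
eef_rot: [-3.141, -0.001, 2.93]
wrist_force: [-0.2, 0.5, 0.7]
finger_gap: 32.9
finger_force: 0.0
```

Run:
```python
from h import *
c=snap('scene','s1')
cv2.imwrite('pics/s1c.png',cv2.resize(c['pixels'][100:300,260:500,::-1],None,fx=2.5,fy=2.5))
E=np.load('E.npy')
for a in (2.0,2.1,2.2,2.3,2.4):print(a,(proj(c,wp(T2(E)@hatchT(a),[[-180,122,0],[-180,-122,0]]))-[260,100])*2.5)
```

```text
2.0 [[331.68462784  56.14590669]
 [202.80256663  94.10592621]]
2.1 [[339.49169198  59.43318148]
 [209.91856265  98.03550662]]
2.2 [[347.32423871  63.87745895]
 [217.15003081 103.19618035]]
2.3 [[355.08547646  69.45390916]
 [224.40885448 109.55773531]]
2.4 [[362.67511316  76.1189397 ]
 [231.60196452 117.06919902]]
```

View pics/s1c.png

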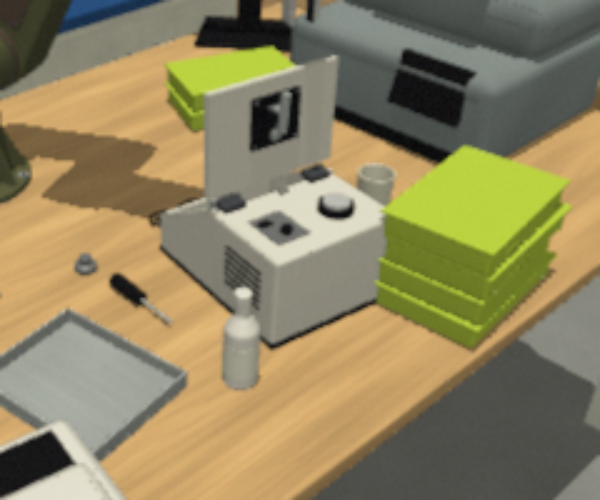

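The hatch stands at about 2.07 (corners at crop (338,57) and (206,94)). I'll push its inner side back to the stop.

Call:
play_rows --pt "0 0 0" --pt "0 0 -0.04" --pt "0 0 -0.073" --pt "0.012 -0.0017 -0.073" --pt "0.022 -0.0032 -0.073" --pt "0.032 -0.0046 -0.073" --pt "0.042 -0.0061 -0.073" --pt "0.052 -0.0075 -0.073" --pt "0.062 -0.009 -0.073" --pt "0.066 -0.0095 -0.073" --pt "0.066 -0.0095 -0.073" --yaw '[0,0,0,0,0,0,0,0,0,0,0]' --hand 0

```text
clock: 14.52
eef_pos: [647.3, 286.8, 335.9]
eef_rot: [3.142, 0.0, 2.925]
wrist_force: [-0.4, 0.3, -0.9]
finger_gap: 0.6
finger_force: 0.0
```

Call:
play_rows --pt "0.003 -0.0005 0" --pt "0.006 -0.001 0" --pt "0.008 -0.001 0" --pt "0.008 -0.001 0" --yaw '[0,0,0,0]'

```text
clock: 15.02
eef_pos: [653.1, 286.2, 335.7]
eef_rot: [-3.139, -0.006, 2.927]
wrist_force: [-17.4, -2.4, -1.1]
finger_gap: 0.2
finger_force: 8.0
```

Call:
play_rows --pt "-0.03 0.004 0" --pt "-0.08 0.01 0" --pt "-0.111 -0.0555 -0.03" --pt "-0.111 -0.0555 -0.03" --pt "-0.111 -0.0555 -0.03" --yaw '[0,0,0,0,0]' --hand 0.6

```text
clock: 15.65
eef_pos: [543.9, 229.9, 306.7]
eef_rot: [3.141, 0.001, 2.925]
wrist_force: [0.7, 0.0, 0.4]
finger_gap: 46.9
finger_force: 0.0
```

```bash
python3 - <<'E'
from h import *
c=snap('wrist','w6');print(c['state']['eef_pos'],c['state']['eef_rot'])
c=snap('scene','s2');E=np.load('E.npy')
E
python3 -c "
import cv2
a=cv2.imread('pics/w6.png');b=cv2.imread('pics/s2.png')[110:210,330:430]
a[300:400,0:100]=b;cv2.imwrite('pics/w6m.png',cv2.resize(a,None,fx=1.25,fy=1.25))"
```

```text
[543.85869683 229.88558477 306.74357806] [3.14117187e+00 7.64224347e-04 2.92489878e+00]
```

View pics/w6m.png

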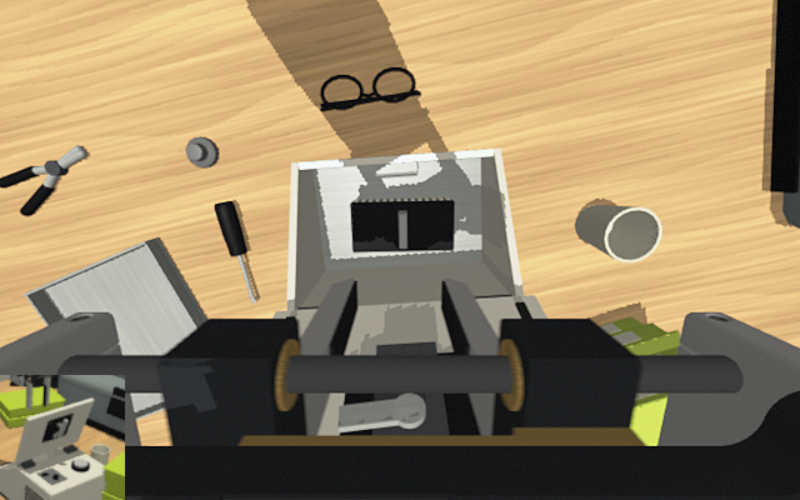

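Wrist view: cassette top plate corners at (352,202), (452,200), (454,249) and (354,251), with the bail bar running (404,211)–(403,248), in ×1.25 pixels. The inset shows the hatch leaning back.

Run:
```python
from h import *
c=pickle.load(open('pics/w6.pkl','rb'));M=wcam(c);E=np.load('E.npy');p=c['state']['eef_pos']
r=lambda u,v,z:ray(c,(u/1.25,v/1.25),z,M)
a,b=r(404,211,88),r(403,248,88);print('bail',a,b,(a+b)/2,np.linalg.norm(a-b),np.arctan2(*(b-a)[[1,0]]))
q=[r(*k,56) for k in((352,202),(452,200),(454,249),(354,251))];print(np.mean(q,0),np.linalg.norm(q[0]-q[1]),np.linalg.norm(q[1]-q[2]),np.arctan2(*(q[2]-q[1]+q[3]-q[0])[[1,0]]),np.arctan2(*-(q[0]-q[1]+q[3]-q[2])[[0,1]]))
m=(a+b)/2;print('ext',np.linalg.inv(T2(E))@np.r_[m,1],m-p)
s=pickle.load(open('pics/s2.pkl','rb'))
for t in(2.2,2.4):print(t,proj(s,wp(T2(E)@hatchT(t),[[-180,122,0],[-180,-122,0]]))-[330,110])
```

```text
bail [527.63498567 239.41677637  88.        ] [570.28284775 228.91146865  88.        ] [548.95891671 234.16412251  88.        ] 43.922677865099786 -0.24151847578072336
[549.95242131 233.71225575  56.        ] 123.80779299737166 62.58462339804673 -0.17500617218811526 0.1978690591470715
ext [-63.5183837    4.44452762  88.           1.        ] [   5.10021988    4.27853774 -218.74357806]
2.2 [[68.92969549 15.55098358]
 [16.86001232 31.27847214]]
2.4 [[75.07004527 20.44757588]
 [22.64078581 36.82767961]]
```

Call:
play_rows --pt "0.0055 0.004 -0.04" --pt "0.0055 0.004 -0.1" --pt "0.0055 0.004 -0.16" --pt "0.0055 0.004 -0.2" --pt "0.0055 0.004 -0.225" --pt "0.0055 0.004 -0.237" --pt "0.0055 0.004 -0.237" --yaw '[0,0,0,0,0,0,0]'

```text
clock: 16.62
eef_pos: [549.7, 234.9, 68.9]
eef_rot: [-3.141, -0.0, 2.926]
wrist_force: [0.7, 0.1, -0.0]
finger_gap: 56.6
finger_force: 0.0
```

Call:
play_rows --pt "0 0 0" --pt "0 0 0" --pt "0 0 0" --pt "0 0 0" --pt "0 0 0" --pt "0 0 0" --yaw '[0,0,0,0,0,0]' --hand 0 --force 35

```text
clock: 17.38
eef_pos: [549.5, 234.3, 69.2]
eef_rot: [-3.141, -0.0, 2.926]
wrist_force: [-0.4, -1.9, 2.1]
finger_gap: 9.5
finger_force: 35.0
```

Call:
play_rows --pt "0 0 0.005" --pt "0 0 0.015" --pt "0 0 0.03" --pt "0 0 0.05" --pt "0 0 0.05" --yaw '[0,0,0,0,0]'

```text
clock: 18.0
eef_pos: [550.3, 234.8, 121.2]
eef_rot: [3.14, 0.003, 2.926]
wrist_force: [0.8, 0.3, -4.0]
finger_gap: 9.5
finger_force: 35.0
```

Call:
play_rows --pt "0 0 0.03" --pt "0 0 0.075" --pt "0 0 0.12" --pt "0 0 0.15" --pt "0 0 0.15" --pt "0 -0.02 0.15" --pt "0 -0.06 0.15" --pt "0 -0.105 0.15" --pt "0 -0.15 0.15" --pt "0.0 -0.2 0.15" --pt "0.015 -0.25 0.15" --pt "0.035 -0.3 0.15" --yaw '[0,0,0,0,0,0,0,0,0,0,0,0]'

```text
clock: 19.5
eef_pos: [583.8, -68.0, 267.4]
eef_rot: [-3.141, -0.002, 2.925]
wrist_force: [0.9, 1.4, -3.9]
finger_gap: 9.5
finger_force: 35.0
```

Call:
play_rows --pt "0.02 -0.045 0" --pt "0.038 -0.085 0" --pt "0.048 -0.115 0" --pt "0.05 -0.125 0" --pt "0.05 -0.125 0" --pt "0.05 -0.125 -0.03" --pt "0.05 -0.125 -0.07" --pt "0.05 -0.125 -0.11" --pt "0.05 -0.125 -0.145" --pt "0.05 -0.125 -0.165" --pt "0.05 -0.125 -0.175" --pt "0.05 -0.125 -0.175" --yaw '[0,0,0,0,0,0,0,0,0,0,0,0]'

```text
clock: 21.0
eef_pos: [634.6, -190.4, 94.4]
eef_rot: [-3.142, 0.0, 2.926]
wrist_force: [-0.2, 0.5, -3.1]
finger_gap: 9.5
finger_force: 35.0
```

Run:
```python
from h import *
s=telemetry.read_state();print(s['eef_pos'],s['finger_gap'],s['wrist_force'])
c=snap('top','t2');d=snap('scene','s3')
import numpy as np
cv2.imwrite('pics/m3.png',np.hstack([cv2.resize(c['pixels'][120:280,280:440,::-1],(400,400)),cv2.resize(d['pixels'][170:300,230:360,::-1],(400,400))]))
```

```text
[ 634.64495864 -190.3617164    94.41394991] 9.547987998113031 [-0.2038393   0.5460034  -3.08362464]
```

View pics/m3.png

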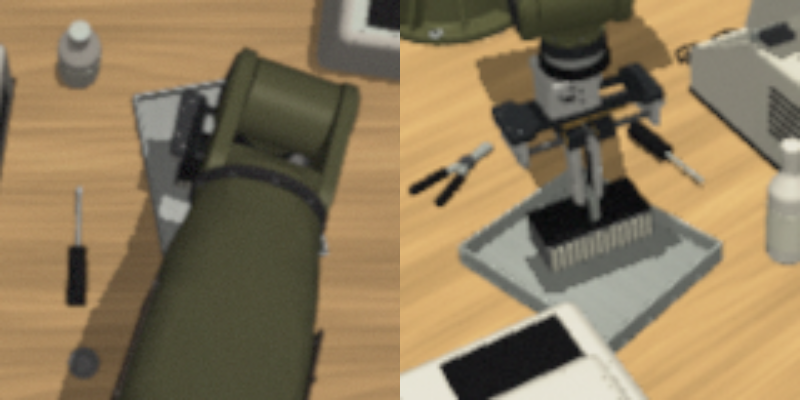

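The cassette hangs level over the tray near its centre (scene inset at about (590,225)). Now I lower it slowly.

Call:
play_rows --pt "0 0 -0.01" --pt "0 0 -0.02" --pt "0 0 -0.026" --pt "0 0 -0.029" --pt "0 0 -0.031" --pt "0 0 -0.032" --pt "0 0 -0.032" --yaw '[0,0,0,0,0,0,0]'

```text
clock: 21.98
eef_pos: [634.7, -190.5, 62.4]
eef_rot: [-3.142, 0.0, 2.926]
wrist_force: [-1.1, 0.1, -2.8]
finger_gap: 9.7
finger_force: 35.0
```

Call:
play_rows --pt "0 0 -0.0005" --pt "0 0 -0.001" --pt "0 0 -0.0015" --pt "0 0 -0.002" --pt "0 0 -0.002" --yaw '[0,0,0,0,0]'

```text
clock: 22.6
eef_pos: [635.0, -190.1, 61.4]
eef_rot: [3.141, 0.001, 2.926]
wrist_force: [-4.4, 7.2, 9.7]
finger_gap: 9.6
finger_force: 35.0
```

Call:
play_rows --pt "0 0 0.0005" --pt "0 0 0.0005" --pt "0 0 0.0005" --pt "0 0 0.0005" --pt "0 0 0.03" --pt "0 0 0.08" --pt "0 0 0.13" --pt "0 0 0.18" --pt "-0.05 0 0.2" --pt "-0.1 0 0.2" --pt "-0.15 0 0.2" --pt "-0.15 0 0.2" --yaw '[0,0,0,0,0,0,0,0,0,0,0,0]' --hand 0.45

```text
clock: 24.1
eef_pos: [482.5, -190.6, 260.8]
eef_rot: [-3.141, 0.001, 2.924]
wrist_force: [0.5, -0.1, 0.8]
finger_gap: 42.7
finger_force: 0.0
```

Run:
```python
from h import *
s=telemetry.read_state();print(s['eef_pos'],s['finger_gap'],s['wrist_force'])
d=snap('scene','s4')
cv2.imwrite('pics/s4c.png',cv2.resize(d['pixels'][110:290,230:470,::-1],None,fx=2.5,fy=2.5))
```

```text
[ 482.47225811 -190.63202698  260.79389305] 42.71379577370866 [ 0.47918796 -0.05928148  0.80639443]
```

View pics/s4c.png

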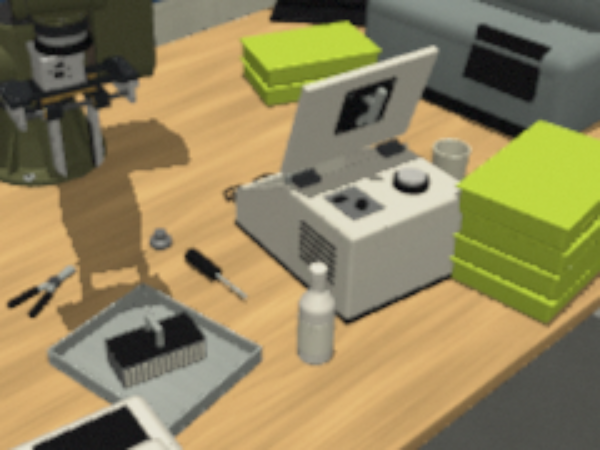

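The cassette sits flat at the centre of the tray (crop (155,345)), the hatch leans back open, and the bystanders look undisturbed.

```bash
python3 -c "
from cell import manip
print(manip.sign_off())"
```

```text
the job is handed in; nothing more can be done
None
```

The job is handed in at about 24 s: the cassette is flat in the centre of the drip tray, the hatch is leaning back on its stop, and the other things on the counter look undisturbed; the sign-off gave no verdict.

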